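# Gauge the depth of a battery case and show the rod tip for reading

### The arm

A 6-joint arm with a two-finger parallel gripper is mounted at the origin on the work surface. World frame = base frame: x ahead of the robot, y to its left, z up, the work surface at z = 0. Lengths are in m, angles in degrees, forces in N, time in s.
With the tool pointing down it reaches from about 0.25 to 0.725 m from the base axis. Payload 9.7 kg.
Tool frame: the origin (TCP) lies midway between the tips of the shut fingers; the grasp point (between the pads) lies 19 mm behind it; z points along the fingers, y is the line along which they close (so a half turn about z gives the same grasp; the last joint's range is limited). The gripper opens to 85 mm and grips with 20 to 120 N. Pads are 22 mm wide; open, the fingers measure 114 mm over their backs; the gripper's body (76 mm by 85 mm) begins 54 mm behind the grasp point. The pads swing forward as they close: fully open they stand 13 mm farther back than shut.
Start: joints at [-63.255, 4.979, 10.078, 95.1, 0, 90], TCP at [0.248, -0.491, 0.231] pointing down, gripper open.
Joint ranges: [-179.16, 179.16], [-48.56, 103.87], [-65.8, 70.77], [-126.05, 130.52], [-82.76, 87.17], [-180, 180]. Speed limits (degrees/s): [127.2, 127.2, 147.25, 180, 180, 180].

### API

Orientations are given as [roll, pitch, yaw] about the fixed x, y, z axes, in that order (R = Rz(yaw) Ry(pitch) Rx(roll)).
In Python, from workcell import * gives the robot as it stands.
- The arm moves only by the tool servo_tool, never from a script. Its argument "moves" is a list of rows, each a list of 4 numbers: the shift along the world's x, y, z in shares of 75 cm (1.0 is 75 cm), then the turn about the world's z in fractions of the full range, 1 being 2 rad. A call has 1 to 20 rows; each row is the pose to reach, as a shift and turn from the pose commanded when the call began; what a row does not reach only later rows make up. A row lasts 1/12 s, in which the tool goes at most 41.7 mm and 7.16 degrees, less where a joint would pass 70% of its speed; a pose out of reach is approached as far as the arm can. A shift or turn number past 1, either way, is cut back to 1. A call with a gripper value outside its range is refused whole. "claw" is the closure, from 0 (fully open) to 1 (shut), set as the call begins (left out, the last holds). The fingers move at their own pace and stop on an object; "force" is the grip in N (left out, the last holds). Time passes only in rows, so rows that repeat a pose let the fingers close. It gives the time, the measured TCP pose, the force, the opening and the grip force at its end, in the units of the state.
- get_obs(): the state, without advancing time (a new reading comes with each control period).
- camera(name): name is "side" or "top" or "wrist"; returns the picture (384x512x3 uint8, red, green, blue); there is no depth.
- get_calibration(name): a dict with "fx", "fy", "cx", "cy" (pixels), "rvec" (rotation vector, rad) and "tvec" (3), from world to camera coordinates, as OpenCV has them; the wrist camera has in their place "tool_from_camera" (4x4, takes a point from camera to tool coordinates, whose origin is the TCP and whose axes are the flange's). Camera axes: x right, y down, z forward; pixel columns grow to the right and rows downward; lengths in m; the calibration is good to about 2 mm. A picture is of the moment at which its call begins: read the wrist's pose just before it. get_calibration takes no time and is no camera call.
- job_done(): hands the job in; it is judged then, once.
The state is a dict: "time": time; "q": joint angles; "qd": joint speeds; "joint_efforts": joint torques, N m; "ee_pos": TCP position; "tcp_rot": TCP orientation; "wrist_force": force on the tool from outside, world axes, zero at the start; "torque": the same for the moment, N m; "opening": finger opening in m; "grasp_force": force on a finger pad.
Only numpy, scipy, OpenCV 4.12 (cv2) and the standard library are available. Lean on these libraries where they do the work, as an engineer would, in place of code of your own. Each camera call takes 0.05 s, during which the arm holds its last target. There are 200 camera calls.

### The job

Swing the yellow hasp off the catch of the grey battery case and all the way down, so that the brass guide tube is clear. Then take the red-handled gauge rod, push its rod into the guide tube until the brass collar stops on the mouth, draw it right out again, and finish still holding it: level, still, about 120 mm above the bench, with its tip over the middle of the white reading card. Leave the two terminal posts and the spool where they are.

Things in the scene. Friction and masses are not known exactly. Their poses are not given: they have to be found in the camera images.
- case: Grey printed battery case, fixed to the bench, closed lid (never to be opened): 150 mm along its x, 120 mm along y, 130 mm high, top flat and free. Origin: centre of its underside, z up. Its -x side is the front with guide tube and hasp, the front faces away from the robot (case yaw is near pi).
- port: Brass guide tube, fixed in the case's front. Origin: centre of its open mouth; x is the direction of insertion (into the case, 30 degrees below level), y level. Outer diameter 26 mm, bore 13 mm, 45 mm long, then the hollow case. Mouth 19 mm before the case's front face, 97 mm above the bench. Lid's top front edge: 38 mm from the mouth's centre along port +z.
- hasp (a joint): Angle of the yellow hasp. 0: shut; the strap (16 x 4 mm, 66 mm long) leans 30 degrees from upright towards the case, from its hinge below the tube across the mouth (blocked) to a catch at the lid's edge. Grows as its upper end swings outward and down; 2.75: stop, hanging, tube clear. 40 g, little friction: its weight keeps it shut; swung 0.9 rad or more, it falls to the stop by itself.
- hasp_hinge (a point): Middle of the hasp's hinge axis, which is level and along the case's y; 37 mm in front of the case's front face, 75 mm above the bench.
- hasp_tab (a point): Centre of the hasp's pull tab at its free end: a yellow plate 30 mm wide, 4 mm thick, 24 mm high, upright when shut, then about 1 to 25 mm above the lid's top, at its front edge. Closed fingertips set down behind it on the case's side (free space, 8 mm above the lid) can pull it outward. 77 mm from the hinge axis.
- gauge: Loose gauge rod, 100-170 g, lying level in the rest, axis 45 mm above the bench. Origin: on the axis at the collar's stop face; x along the rod to the tip, z up. Steel rod 10 mm diameter, x 0 to 70 mm (last 6 mm tapered); brass collar 26 mm diameter, -8 to 0; red square handle 16 x 16 mm (faces along y, z), -8 to -88. Fully inserted, its origin and x axis meet the port's.
- gauge_tip (a point): Tip of the gauge rod, on its axis, 70 mm from the collar's stop face.
- rest: Blue gauge rest, fixed: base 170 x 60 x 6 mm (its x, y), origin: centre of its underside, z up. Two forks, open upwards, tops below 47 mm, carry the gauge: 12 mm long at x = 60 mm under the rod, 10 mm long at x = -74 mm under the handle's end; the gauge's tip points along +x. Between x = -65 and -10 mm the handle is free from both sides and above.
- card: White reading card with a black cross, 90 x 90 x 3 mm, fixed flat on the bench. Origin: centre of its underside.
- red_post: Red terminal post, loose, upright, 22 mm in diameter, 44 mm high, origin at the centre of its foot; leave it.
- blue_post: Blue terminal post, loose, upright, 22 mm in diameter, 44 mm high, origin at the centre of its foot; leave it.
- spool: White empty spool, loose, lying flat, 52 mm in diameter, 16 mm high, origin at the centre of its underside; leave it.
Not all that is in view belongs to the job. There is more than one size of the card; the job needs the smallest.

How it is judged (in metres and radians):
On the way, in this order (a step that is already met when the one before it is completed fails the run):
1. the hasp is swung down, its joint beyond 2.0 rad, the gauge's tip still more than 20 mm away from the tube's mouth (value of joint hasp above 2 rad and distance between gauge_tip and port above 0.02 m), for 0.2 s.
2. the gauge is in the tube with its collar within 3 mm of the mouth, in line with the tube (x of gauge in the frame of port between -0.003 and 0.004 m and distance between gauge and port below 0.006 m and angle between the x axis of gauge and the x axis of port, either way round below 0.12 rad and value of joint hasp above 2 rad), for 0.1 s.
3. the rod is drawn out, its tip at least 10 mm outside the mouth (x of gauge_tip in the frame of port below -0.01 m), for 0.1 s.
At the end, for the whole second after the job is handed in: The gauge is held still in the fingers alone (over 2 N), touching neither case, rest nor card; its rod is level within about 7 degrees, its tip within 35 mm of the card's centre seen from above and 80 to 170 mm above the bench; the hasp is still down (beyond 2.0 rad) (angle between gauge's own x axis and vertical between 1.45 and 1.69 rad and horizontal distance between gauge_tip and card below 0.035 m and height (world z) of gauge_tip between 0.08 and 0.17 m and contact force between the fingers and gauge above 2 N and contact force between gauge and case below 0.3 N and contact force between gauge and rest below 0.3 N and contact force between gauge and card below 0.3 N and linear speed of gauge below 0.03 m/s and value of joint hasp above 2 rad); the arm keeps its last pose, push and grip.
It fails at once if the red terminal post is shifted by more than 40 mm or knocked over (distance of red_post from where it was at the start of the episode above 0.04 m or angle between red_post's own z axis and vertical above 0.6 rad).
It fails at once if the blue terminal post is shifted by more than 40 mm or knocked over (distance of blue_post from where it was at the start of the episode above 0.04 m or angle between blue_post's own z axis and vertical above 0.6 rad).
It fails at once if the white spool is shifted by more than 40 mm or knocked over (distance of spool from where it was at the start of the episode above 0.04 m or angle between spool's own z axis and vertical above 0.6 rad).
It also fails if it takes over 61 s, if anything falls off the work surface, if the arm or the gripper's body presses on something with over 40 N, if the wrist force passes 120 N, or if a joint passes its speed limit or range.

## Working session

There is one attempt and no reset: what is moved stays moved. The work goes in short steps, Python scripts to look and compute and a tool call to move; the robot and the scene stay as the last step left them, time stands still between calls to the robot, and variables do not carry over. Pictures are saved under pics/ and viewed, at most 10 in all, crops included, and the job is handed in when it is done.

Besides the shell and the picture viewer there is one more tool, called after "Request:" as a command line: name --pt "numbers of a row" for each row, then --argument value for the rest. servo_tool: Moves the arm, as the interface text tells. Its arguments: {"type":"object","properties":{"moves":{"type":"array","items":{"type":"array","items":{"type":"number"}}},"claw":{"type":"number"},"force":{"type":"number"}},"required":["moves"]}

```bash
mkdir -p pics; ls
cat > h.py <<'E'
from workcell import *
import numpy as np, cv2
def cal(n):
    c=get_calibration(n); K=np.array([[c['fx'],0,c['cx']],[0,c['fy'],c['cy']],[0,0,1]])
    if n=='wrist':
        from scipy.spatial.transform import Rotation as R
        o=get_obs(); T=np.eye(4); T[:3,:3]=R.from_euler('xyz',o['tcp_rot'],degrees=True).as_matrix(); T[:3,3]=o['ee_pos']
        W=np.linalg.inv(T@np.array(c['tool_from_camera'])); return K,W[:3,:3],W[:3,3]
    return K,cv2.Rodrigues(np.array(c['rvec'],float))[0],np.array(c['tvec'],float)
def ray(C,p):
    K,R,t=C; d=R.T@np.linalg.inv(K)@np.array([p[0],p[1],1.]); return -R.T@t,d/np.linalg.norm(d)
def plane(C,p,z):
    o,d=ray(C,p); return o+d*(z-o[2])/d[2]
def tri(C1,p1,C2,p2):
    P=[C[0]@np.c_[C[1],C[2]] for C in (C1,C2)]
    X=cv2.triangulatePoints(P[0],P[1],np.array(p1,float).reshape(2,1),np.array(p2,float).reshape(2,1))[:,0]; return X[:3]/X[3]
def proj(C,X):
    u=C[0]@(C[1]@np.array(X,float)+C[2]); return u[:2]/u[2]
def save(n,im): cv2.imwrite('pics/'+n+'.png',im[:,:,::-1])
E
python3 - <<'E'
from h import *
print({k:np.round(v,3).tolist() if hasattr(v,'__len__') else v for k,v in get_obs().items()})
for n in('top','side'):
    im=camera(n); save(n,im); C=cal(n); print(n,C[0][0,0],'pos',(-C[1].T@C[2]).round(3),'dir',C[1][2].round(2))
E
```

```text
pics
{'time': 0.0, 'q': [-63.255, 5.011, 10.033, 95.1, 0.0, 90.0], 'qd': [0.016, 0.076, 0.008, -0.002, -0.015, 0.044], 'joint_efforts': [-0.0, -52.039, 46.48, 0.016, 0.0, 0.0], 'ee_pos': [0.247, -0.491, 0.231], 'tcp_rot': [-179.923, -0.0, 26.745], 'wrist_force': [0.174, -0.625, -0.433], 'torque': [0.058, 0.018, 0.07], 'grasp_force': 0.0, 'opening': 0.08537076085703817}
top 368.76318922202574 pos [ 0.42  -0.005  0.951] dir [ 0.18  0.01 -0.98]
side 357.4336319322453 pos [ 0.486 -0.525  0.57 ] dir [ 0.16  0.75 -0.65]
```

```bash
python3 -c "
import cv2;a=cv2.imread('pics/top.png');cv2.imwrite('pics/topb.png',cv2.resize(a,(800,600),interpolation=2))
a=cv2.imread('pics/side.png');cv2.imwrite('pics/sideb.png',cv2.resize(a,(800,600),interpolation=2))"
```

```text
(no output)
```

View pics/topb.png

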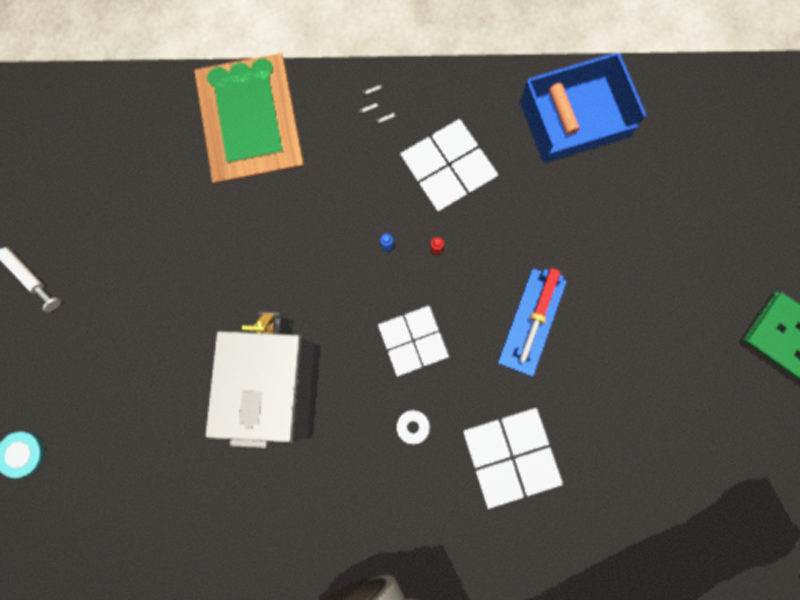

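View pics/sideb.png

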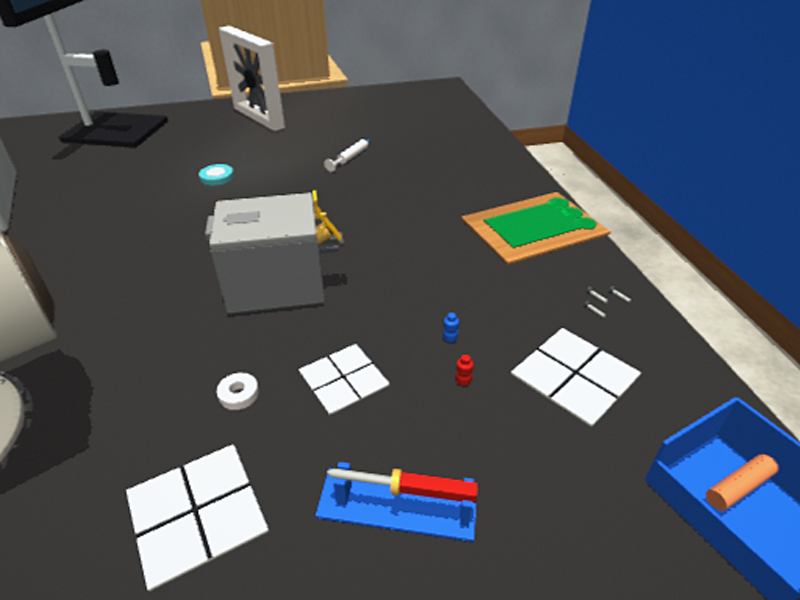

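Top view (800×600 px): the case is at (255,385) with the yellow hasp at (265,322). The red-handled gauge is at (540,312) in its blue rest, with its tip at (523,360) pointing toward the robot.

What could be mistaken for each thing:
- **Gauge:** the white syringe (30,280) or the orange rod in the blue box (565,108). I choose the red and brass one at (540,312).
- **Card:** (413,341), (450,165) or (513,458). The smallest is (413,341).
- **Rest:** the blue plate (533,320), not the blue box (583,105).

Run:
```python
from h import *
from scipy import ndimage
CT,CS=cal('top'),cal('side')
T=cv2.imread('pics/top.png');S=cv2.imread('pics/side.png')
def blobs(im,lo,hi,mn=15):
    m=cv2.inRange(cv2.cvtColor(im,cv2.COLOR_BGR2HSV),lo,hi); n,l,st,ce=cv2.connectedComponentsWithStats(m)
    return [(st[i,4],ce[i].round(1),st[i,:4].tolist(),(l==i)) for i in range(1,n) if st[i,4]>=mn]
out={}
for nm,im,C in(('top',T,CT),('side',S,CS)):
    for col,lo,hi in(('red',(0,160,90),(6,255,255)),('yel',(15,110,90),(35,255,255)),('white',(0,0,200),(180,40,255)),('blue',(105,150,80),(125,255,255))):
        for a,c,b,m in blobs(im,lo,hi,20):
            print(nm,col,a,c,b,plane(C,c,0.045 if col in('red',) else 0.003).round(3))
            if col=='white' and 600<a<3500:
                r=cv2.minAreaRect(np.argwhere(m)[:,::-1].astype(np.float32)); print('   card?',plane(C,r[0],.003).round(4),[plane(C,p,.003).round(3)[:2].tolist() for p in cv2.boxPoints(r)])
# gauge axis handle ends by minAreaRect
for nm,im,C in(('top',T,CT),('side',S,CS)):
    bl=[b for b in blobs(im,(0,160,90),(6,255,255),60)]
    b=max(bl,key=lambda b:b[0]); r=cv2.minAreaRect(np.argwhere(b[3])[:,::-1].astype(np.float32)); print(nm,'handle',r)
c=S[100:210,110:240]; t=T[180:300,110:230]
# crops: case(side), case(top), gauge top
cr=lambda a,s:cv2.resize(a,s,interpolation=cv2.INTER_CUBIC)
cv2.imwrite('pics/crop1.png',np.hstack([cr(S[110:210,120:240],(396,330)),cr(T[185:295,120:220],(400,330))])[:, :800])
```

```text
top red 72 [279.3 156.7] [276, 152, 8, 11] [ 0.677 -0.049  0.045]
top red 156 [350.  185.8] [343, 172, 15, 30] [ 0.6   -0.225  0.045]
top yel 198 [185.3  73.2] [177, 35, 16, 70] [0.932 0.206 0.003]
top yel 401 [169.   92.7] [144, 36, 44, 77] [0.875 0.249 0.003]
top yel 20 [145.5  42. ] [140, 39, 12, 6] [1.029 0.322 0.003]
top yel 55 [361.5  67.9] [356, 55, 12, 27] [ 0.942 -0.284  0.003]
top yel 162 [166.9 207.3] [155, 200, 20, 13] [0.556 0.243 0.003]
top yel 28 [344.2 202.7] [340, 201, 9, 5] [ 0.564 -0.217  0.003]
top white 18047 [247.3  17.2] [0, 0, 512, 39] [1.103 0.033 0.003]
top white 426 [290.4  89.5] [277, 77, 28, 26] [ 0.88  -0.085  0.003]
top white 431 [270.6 101.1] [257, 88, 28, 27] [ 0.847 -0.03   0.003]
top white 436 [303.3 108.3] [289, 96, 29, 26] [ 0.825 -0.119  0.003]
top white 448 [283.1 120.2] [269, 107, 29, 28] [ 0.791 -0.063  0.003]
top white 241 [ 10.9 171.9] [0, 159, 24, 27] [0.655 0.663 0.003]
top white 271 [269.3 205.9] [259, 196, 21, 21] [ 0.557 -0.023  0.003]
top white 270 [252.2 212.3] [242, 203, 21, 20] [0.541 0.021 0.003]
top white 71 [338.9 217.7] [334, 20
[... 3622 characters left out ...]
49] [ 0.317 -0.207  0.003]
   card? [ 0.3158 -0.2072  0.003 ] [[0.271, -0.188], [0.336, -0.169], [0.36, -0.226], [0.298, -0.242]]
side blue 21039 [450.5  78.6] [363, 0, 149, 210] [1.524 0.61  0.003]
side blue 157 [288.2 209.2] [284, 200, 10, 19] [0.697 0.049 0.003]
side blue 7322 [472.  315.6] [413, 254, 99, 130] [ 0.926 -0.282  0.003]
side blue 35 [219.7 297.7] [216, 296, 8, 5] [ 0.506 -0.148  0.003]
side blue 2566 [252.9 326. ] [202, 304, 103, 43] [ 0.553 -0.215  0.003]
top handle ((350.1353759765625, 186.21995544433594), (5.778954029083252, 30.05782699584961), 19.09349250793457)
side handle ((280.3100280761719, 311.3299865722656), (49.92174530029297, 13.01076602935791), 8.130102157592773)
```

View pics/crop1.png

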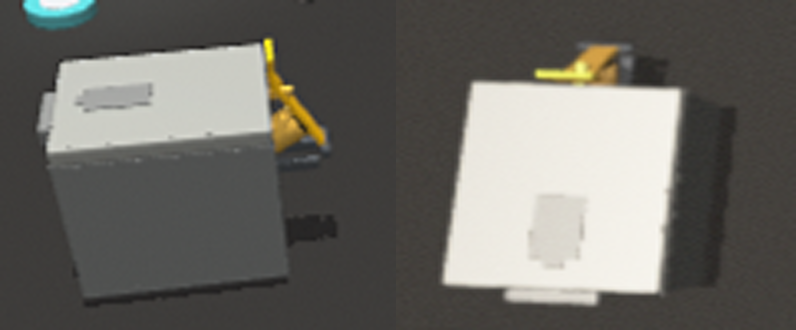

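Run:
```python
from h import *
CT,CS=cal('top'),cal('side')
T=[(139,211.7),(191.8,214.3),(186.3,282.3),(131.8,279.3)]; S=[(138.8,128.8),(200.3,123.3),(202.4,150.9),(135.2,157)]
# name by world: top image TL=front,+y ; TR=front,-y ; BR=back,-y ; BL=back,+y ; side TL=back+y TR=front+y BR=front-y BL=back-y
for n,a,b in(('F+',T[0],S[1]),('F-',T[1],S[2]),('B-',T[2],S[3]),('B+',T[3],S[0])):
    print(n,'tri',tri(CT,a,CS,b).round(3),'top',plane(CT,a,.13).round(3),'side',plane(CS,b,.13).round(3))
P=np.array([plane(CT,a,.13) for a in T]); 
print('case ctr',P.mean(0).round(4),'front mid',P[:2].mean(0).round(4),'back',P[2:].mean(0).round(4))
d=P[:2].mean(0)-P[2:].mean(0); e=P[[0,3]].mean(0)-P[[1,2]].mean(0); print('front dir deg',np.degrees(np.arctan2(d[1],d[0])),np.linalg.norm(d),'width dir',np.degrees(np.arctan2(e[1],e[0]))-90,np.linalg.norm(e))
print('tab tri',tri(CT,(162.3,209.3),CS,(120+268/3.3,110+52/3.3)).round(4), plane(CT,(162.3,209.3),.142).round(4))
for n,im,C in(('top',cv2.imread('pics/top.png'),CT),('side',cv2.imread('pics/side.png'),CS)):
    hsv=cv2.cvtColor(im,cv2.COLOR_BGR2HSV); m=cv2.inRange(hsv,(0,160,90),(6,255,255)); k,l,st,ce=cv2.connectedComponentsWithStats(m)
    i=[i for i in range(1,k) if (st[i,4]>100 and ce[i][0]>270 and (n=='top')*185-300<ce[i][1]) and not(n=='side' and ce[i][1]<280)][0]
    pts=np.argwhere(l==i)[:,::-1].astype(np.float32); vx,vy,x,y=cv2.fitLine(pts,2,0,.01,.01)[:,0]
    s=(pts-[x,y])@[vx,vy]; a=np.array([x,y])+s.min()*np.array([vx,vy]); b=np.array([x,y])+s.max()*np.array([vx,vy])
    z=.050
    A,B=plane(C,a,z),plane(C,b,z); print(n,'handle px',a,b,A.round(4),B.round(4),'len',np.linalg.norm(A-B),'yaw',np.degrees(np.arctan2(*(A-B)[1::-1])))
    sl=[(338.9,217.7)] if n=='top' else [(229.8,303.9)]
    print(' rod centre',plane(C,sl[0],.047).round(4))
print('tri rod c',tri(CT,(338.9,217.7),CS,(229.8,303.9)).round(4),'collar',tri(CT,(344.2,202.7),CS,(252.9,307.1)).round(4),'handle c',tri(CT,(350.1,186.0),CS,(280.1,311.3)).round(4))
```

```text
F+ tri [0.53  0.274 0.126] top [0.528 0.272 0.13 ] side [0.531 0.267 0.13 ]
F- tri [0.522 0.154 0.123] top [0.522 0.153 0.13 ] side [0.522 0.144 0.13 ]
B- tri [0.374 0.163 0.125] top [0.373 0.161 0.13 ] side [0.377 0.155 0.13 ]
B+ tri [0.381 0.282 0.127] top [0.38 0.28 0.13] side [0.383 0.276 0.13 ]
case ctr [0.4509 0.2169 0.13  ] front mid [0.525  0.2128 0.13  ] back [0.3767 0.2209 0.13  ]
front dir deg -3.1455434538710128 0.14845692383041967 width dir -3.37248264057682 0.11934255048006528
tab tri [0.5298 0.2136 0.1534] [0.5318 0.2167 0.142 ]
top handle px [344.70978 200.26118] [355.09625 172.03542] [ 0.5629 -0.2084  0.05  ] [ 0.6341 -0.2378  0.05  ] len 0.07703656016512557 yaw 157.55509495975633
 rod centre [ 0.5202 -0.1927  0.047 ]
side handle px [255.60098 307.8029 ] [305.02298 314.83862] [ 0.5586 -0.211   0.05  ] [ 0.6326 -0.2411  0.05  ] len 0.07987683062033565 yaw 157.89690073436023
 rod centre [ 0.5191 -0.1926  0.047 ]
tri rod c [ 0.5197 -0.1927  0.0472] collar [ 0.5561 -0.2073  0.0478] handle c [ 0.5978 -0.2242  0.0469]
```

The manual's scale: shifts go in shares of 75 cm and turns go in shares of 2 rad. Converting my numbers, 70.8 cm is 0.944, 25.8 cm is 0.344, -0.52 rad is -0.26.

Request:
servo_tool --pt "0.344 0.944 0 -0.26" --pt "0.344 0.944 0 -0.26" --pt "0.344 0.944 0 -0.26" --pt "0.344 0.944 0 -0.26" --pt "0.344 0.944 0 -0.26" --pt "0.344 0.944 0 -0.26" --pt "0.344 0.944 0 -0.26" --pt "0.344 0.944 0 -0.26" --pt "0.344 0.944 0 -0.26" --pt "0.344 0.944 0 -0.26" --pt "0.344 0.944 0 -0.26" --pt "0.344 0.944 0 -0.26" --pt "0.344 0.944 0 -0.26" --pt "0.344 0.944 0 -0.26" --pt "0.344 0.944 0 -0.26" --pt "0.344 0.944 0 -0.26" --pt "0.344 0.944 0 -0.26" --pt "0.344 0.944 0 -0.26" --pt "0.344 0.944 0 -0.26" --pt "0.344 0.944 0 -0.26" --claw 1

```text
time: 1.77
ee_pos: [0.4885, 0.0094, 0.2312]
tcp_rot: [-178.2, 0.1, 0.1]
wrist_force: [-0.0, -0.5, -0.2]
opening: 0.0
grasp_force: 0.0
```

Scaled: 19 cm is 0.2533, 1.7 cm is 0.0227.

Request:
servo_tool --pt "0.0227 0.2533 0 0" --pt "0.0227 0.2533 0 0" --pt "0.0227 0.2533 0 0" --pt "0.0227 0.2533 0 0" --pt "0.0227 0.2533 0 0" --pt "0.0227 0.2533 0 0" --pt "0.0227 0.2533 0 0" --pt "0.0227 0.2533 0 0" --pt "0.0227 0.2533 0 0"

```text
time: 2.52
ee_pos: [0.5122, 0.0494, 0.2315]
tcp_rot: [-176.5, 0.1, 3.6]
wrist_force: [0.1, 1.4, 0.4]
opening: -0.0001
grasp_force: 0.0
```

Run:
```python
from h import *
o=get_obs(); C=cal('wrist'); print(o['ee_pos'],o['tcp_rot']); im=camera('wrist'); np.savez('pics/w1.npz',K=C[0],R=C[1],t=C[2]); save('w1',im)
print(get_obs()['ee_pos'],get_obs()['tcp_rot'],(-C[1].T@C[2]).round(3))
```

```text
[0.51224301 0.04938305 0.23146161] [-1.76459865e+02  9.68372227e-02  3.60272358e+00]
[0.51228941 0.04943274 0.23142357] [-1.76459582e+02  9.64469540e-02  3.61180169e+00] [0.583 0.045 0.374]
```

View pics/w1.png

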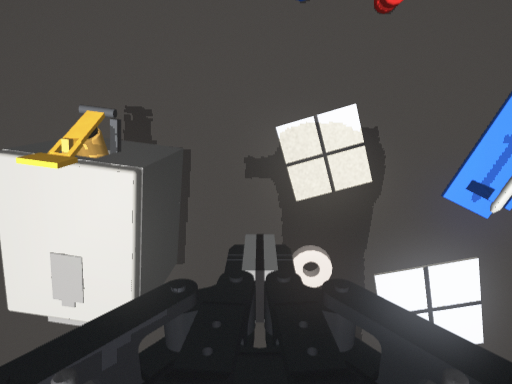

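Run:
```python
from h import *
o=get_obs(); print(o['q'].round(1) if hasattr(o['q'],'round') else o['q'], o['qd'],o['wrist_force'])
```

```text
[  3.6   0.2   5.1  95.    3.5 179.9] [ 0.07620953 -0.17926739 -0.27346291  0.05425948  0.04631205  0.02116833] [-1.24593529  0.03514096 -1.01862514]
```

Run:
```python
from h import *
w=np.load('pics/w1.npz'); C=(w['K'],w['R'],w['t']); CT=cal('top')
u=np.array([.9984,-.056,0]); v=np.array([.056,.9984,0]); F=np.array([.525,.2128,.13])
print('tab top edge tri',tri(CT,(162.3,209.0),C,(48,161)).round(4))
for z in(.131,.143,.155): print(z,[plane(C,p,z).round(4)[:2] for p in((20,160),(76,162))])
for n,X in(('hinge',F+.037*u-[0,0,.055]),('mouth',F+.019*u-[0,0,.033]),('tabtop',F+u*.002+[0,0,.025]),('tabL',F+.002*u+.015*v+[0,0,.025]),('F+',F+.06*v),('F-',F-.06*v)): print(n,X.round(3),'wrist',proj(C,X).round(0),'top',proj(CT,X).round(0))
```

```text
tab top edge tri [0.5305 0.2146 0.1458]
0.131 [array([0.5246, 0.2475]), array([0.5264, 0.2015])]
0.143 [array([0.5275, 0.2375]), array([0.5292, 0.1938])]
0.155 [array([0.5304, 0.2275]), array([0.532 , 0.1861])]
hinge [0.562 0.211 0.075] wrist [ 99. 112.] top [173. 201.]
mouth [0.544 0.212 0.097] wrist [ 86. 134.] top [170. 207.]
tabtop [0.527 0.213 0.155] wrist [ 41. 166.] top [162. 211.]
tabL [0.528 0.228 0.155] wrist [ 20. 164.] top [156. 210.]
F+ [0.528 0.273 0.13 ] wrist [-10. 153.] top [139. 212.]
F- [0.522 0.153 0.13 ] wrist [137. 172.] top [192. 214.]
```

Scaled: 16.5 cm is 0.22, 16 cm is 0.2133, 1.45 rad is 0.725.

Request:
servo_tool --pt "0 0 0 0.725" --pt "0 0.0267 0 0.725" --pt "-0.0267 0.0667 0 0.725" --pt "-0.0267 0.1333 0 0.725" --pt "-0.0267 0.1333 0 0.725" --pt "-0.0267 0.1867 0 0.725" --pt "-0.0267 0.1867 0 0.725" --pt "-0.0267 0.2133 0 0.725" --pt "-0.0267 0.22 0 0.725" --pt "-0.0267 0.22 0 0.725" --pt "-0.0267 0.22 0 0.725" --pt "-0.0267 0.22 0 0.725" --pt "-0.0267 0.22 0 0.725"

```text
time: 3.65
ee_pos: [0.4921, 0.2147, 0.2313]
tcp_rot: [-176.4, 0.1, 86.9]
wrist_force: [0.3, -0.1, -0.6]
opening: 0.0001
grasp_force: 0.0
```

Scaled: 12 cm is 0.16, -9.3 cm is -0.124.

Request:
servo_tool --pt "0 0 -0.0533 0" --pt "0 0 -0.1067 0" --pt "0 0 -0.1227 0" --pt "0 0 -0.124 0" --pt "0.0133 -0.0007 -0.124 0" --pt "0.0267 -0.0013 -0.124 0" --pt "0.04 -0.002 -0.124 0" --pt "0.06 -0.0027 -0.124 0" --pt "0.08 -0.004 -0.124 0" --pt "0.1 -0.0053 -0.124 0" --pt "0.12 -0.0067 -0.124 0" --pt "0.14 -0.008 -0.124 0" --pt "0.16 -0.0087 -0.124 0" --pt "0.16 -0.0087 -0.08 0" --pt "0.16 -0.0087 -0.0267 0" --pt "0.16 -0.0087 0 0"

```text
time: 4.98
ee_pos: [0.6138, 0.2079, 0.2366]
tcp_rot: [-176.7, -0.0, 86.6]
wrist_force: [-0.1, -0.4, 0.8]
opening: 0.0001
grasp_force: 0.0
```

Run:
```python
from h import *
s=camera('side'); C=cal('wrist'); o=get_obs(); print(o['time'],o['ee_pos'],o['tcp_rot'],o['q']); w=camera('wrist'); np.savez('pics/w2.npz',K=C[0],R=C[1],t=C[2])
save('s2',s); save('w2',w)
save('pair2',np.hstack([cv2.resize(s[90:240,110:260],(400,400)),cv2.resize(w,(400,300),interpolation=cv2.INTER_AREA)[0:300].repeat(1,0) if 0 else cv2.copyMakeBorder(cv2.resize(w,(400,300)),0,100,0,0,0)]))
```

```text
5.0333 [0.614418   0.20815121 0.23994146] [-1.76979741e+02 -1.04289932e-01  8.66501567e+01] [ 18.18582748  22.95907746  32.52972502 102.34222304   1.20512797
 111.50376677]
```

View pics/pair2.png

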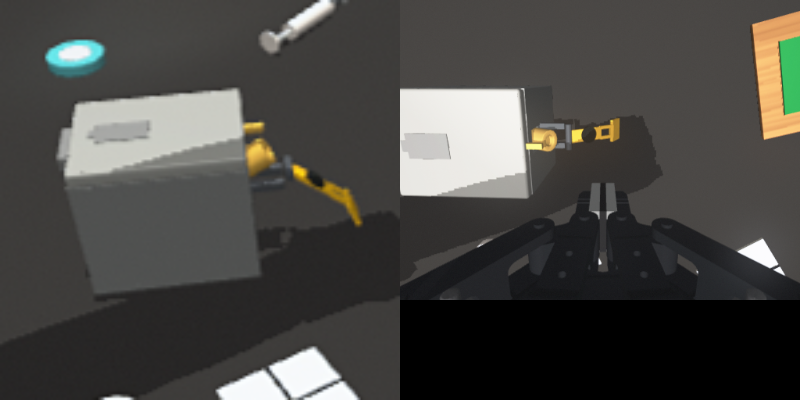

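The side and wrist views show the hasp swung out and falling past level: side crop (355,220), wrist crop (610,130). The brass tube mouth is clear. Next I go to the gauge.

Scaled: -42.8 cm is -0.5707, -2.6 cm is -0.0347, 1.24 rad is 0.62.

Request:
servo_tool --pt "-0.0347 -0.0533 0 0.05" --pt "-0.0347 -0.1067 0 0.11" --pt "-0.0347 -0.16 0 0.17" --pt "-0.0347 -0.2133 0 0.23" --pt "-0.0347 -0.2667 0 0.29" --pt "-0.0347 -0.32 0 0.35" --pt "-0.0347 -0.3733 0 0.41" --pt "-0.0347 -0.4267 0 0.47" --pt "-0.0347 -0.48 0 0.53" --pt "-0.0347 -0.52 0 0.58" --pt "-0.0347 -0.5533 0 0.62" --pt "-0.0347 -0.5667 0 0.62" --pt "-0.0347 -0.5707 0 0.62" --pt "-0.0347 -0.5707 -0.0533 0.62" --pt "-0.0347 -0.5707 -0.1067 0.62" --pt "-0.0347 -0.5707 -0.12 0.62" --pt "-0.0347 -0.5707 -0.12 0.62" --pt "-0.0347 -0.5707 -0.12 0.62" --claw 0 --force 25

```text
time: 6.58
ee_pos: [0.5866, -0.2192, 0.1427]
tcp_rot: [-176.5, 0.1, 157.8]
wrist_force: [0.1, 0.4, 1.3]
opening: 0.0854
grasp_force: 0.0
```

Run:
```python
from h import *
C=cal('wrist'); o=get_obs(); print(o['time'],o['ee_pos'],o['tcp_rot']); w=camera('wrist'); save('w3',w)
hsv=cv2.cvtColor(w,cv2.COLOR_RGB2HSV); m=cv2.inRange(hsv,(0,160,90),(6,255,255)); k,l,st,ce=cv2.connectedComponentsWithStats(m); i=1+st[1:,4].argmax()
pts=np.argwhere(l==i)[:,::-1].astype(np.float32); vx,vy,x,y=cv2.fitLine(pts,2,0,.01,.01)[:,0]; s=(pts-[x,y])@[vx,vy]
A,B=[plane(C,np.array([x,y])+q*np.array([vx,vy]),.053) for q in(s.min(),s.max())]; print('handle visible',st[i],A.round(4),B.round(4),np.linalg.norm(A-B),np.degrees(np.arctan2(*(A-B)[1::-1])))
m=cv2.inRange(hsv,(15,110,90),(35,255,255)); k,l,st,ce=cv2.connectedComponentsWithStats(m); i=1+st[1:,4].argmax(); print('collar',st[i],ce[i],plane(C,ce[i],.05).round(4))
# mouth check
w=np.load('pics/w2.npz'); C2=(w['K'],w['R'],w['t']); im=cv2.imread('pics/w2.png'); hsv=cv2.cvtColor(im,cv2.COLOR_BGR2HSV); m=cv2.inRange(hsv,(10,110,60),(40,255,255)); k,l,st,ce=cv2.connectedComponentsWithStats(m)
for i in range(1,k):
    if st[i,4]>15: print('w2',st[i],ce[i])
print('mouth pred',proj(C2,[.544,.212,.097]))
s=cv2.imread('pics/s2.png'); 
cv2.imwrite('pics/pair3.png',np.hstack([cv2.resize(im[120:220,140:290],(600,400),interpolation=2),cv2.resize(s[120:190,190:225],(200,400),interpolation=2)]))
```

```text
6.5833 [ 0.58655675 -0.2192138   0.14271859] [-1.76459165e+02  1.13081595e-01  1.57750642e+02]
handle visible [475 203  37  37 937] [ 0.6482 -0.0792  0.053 ] [ 0.6787 -0.0599  0.053 ] 0.03618506076757367 -147.6422706108003
collar [251 148  33  12 196] [267.05612245 153.07142857] [ 0.5561 -0.2067  0.05  ]
w2 [ 448   14   64  165 6337] [477.52643207  94.52374941]
w2 [248 151  33  31 641] [266.87519501 167.22308892]
w2 [161 164  40  30 775] [184.12516129 177.64258065]
w2 [219 164  17  20 252] [226.49603175 173.51190476]
mouth pred [190.59267719 180.91225313]
```

View pics/pair3.png

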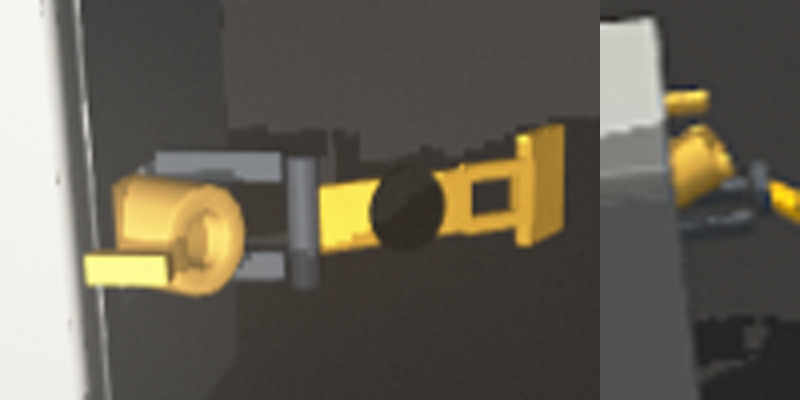

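View pics/w3.png

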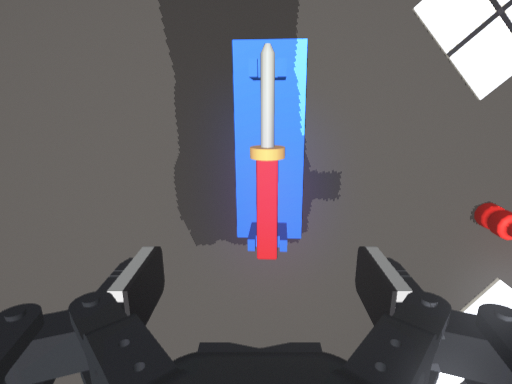

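The mouth rim's centre is at wrist px (191,180), against a predicted (190.6,180.9), so the mouth at (0.544, 0.212, 0.097) holds. The close wrist view confirms the choice: red handle, brass collar at (267,153), steel tip at (268,45), straight between the fingers.

Scaled: -11.7 cm is -0.156, -0.15 cm is -0.002.

Request:
servo_tool --pt "0.0013 -0.002 -0.0533 0" --pt "0.0013 -0.002 -0.1 0" --pt "0.0013 -0.002 -0.1333 0" --pt "0.0013 -0.002 -0.1533 0" --pt "0.0013 -0.002 -0.156 0" --pt "0.0013 -0.002 -0.156 0"

```text
time: 7.13
ee_pos: [0.5881, -0.2215, 0.0261]
tcp_rot: [-176.5, 0.2, 157.7]
wrist_force: [0.4, -0.6, 0.3]
opening: 0.0853
grasp_force: 0.0
```

Request:
servo_tool --pt "0 0 0 0" --pt "0 0 0 0" --pt "0 0 0 0" --pt "0 0 0 0" --pt "0 0 0 0" --pt "0 0 0 0" --pt "0 0 0 0" --pt "0 0 0 0" --pt "0 0 0 0" --pt "0 0 0 0" --claw 1 --force 25

```text
time: 7.97
ee_pos: [0.5873, -0.2216, 0.0249]
tcp_rot: [-176.4, 0.1, 157.7]
wrist_force: [-1.2, 0.2, 4.6]
opening: 0.016
grasp_force: 27.8
```

Scaled: 42.5 cm is 0.5667, 17.5 cm is 0.2333, 0.333 rad is 0.1665.

Request:
servo_tool --pt "0 0 0.0267 0" --pt "0 0 0.0667 0" --pt "0 0 0.12 0" --pt "0 0 0.1733 0" --pt "0.0133 0.04 0.2133 0.025" --pt "0.0267 0.0933 0.2333 0.05" --pt "0.04 0.1467 0.2333 0.075" --pt "0.0533 0.2 0.2333 0.1" --pt "0.0667 0.2533 0.2333 0.125" --pt "0.08 0.3067 0.2333 0.15" --pt "0.0867 0.36 0.2333 0.1665" --pt "0.0933 0.4133 0.2333 0.1665" --pt "0.1 0.4667 0.2333 0.1665" --pt "0.1067 0.5133 0.2333 0.1665" --pt "0.1133 0.5467 0.2333 0.1665" --pt "0.1173 0.5627 0.2333 0.1665" --pt "0.1173 0.5667 0.2333 0.1665" --pt "0.1173 0.5667 0.2333 0.1665" --pt "0.1173 0.5667 0.2333 0.1665"

```text
time: 9.55
ee_pos: [0.675, 0.2028, 0.199]
tcp_rot: [-176.4, 0.1, 176.8]
wrist_force: [0.2, -0.8, -1.2]
opening: 0.0155
grasp_force: 26.8
```

```bash
cat > g.py <<'E'
from h import *
# gauge pose in hand: wrist view + side view; red handle & rod line directions
def lines(name):
    C=cal(name); o=get_obs(); im=camera(name); hsv=cv2.cvtColor(im,cv2.COLOR_RGB2HSV); return C,im,hsv
E
python3 - <<'E'
from h import *
o=get_obs(); print(o['time'],o['ee_pos'],o['tcp_rot'],o['grasp_force'],o['opening'],o['q'])
C=cal('wrist'); w=camera('wrist'); save('w4',w); np.savez('pics/w4.npz',K=C[0],R=C[1],t=C[2]); s=camera('side'); save('s4',s); t=camera('top'); save('t4',t)
save('pair4',np.hstack([cv2.resize(w,(400,300)),cv2.resize(s[60:240,160:400],(400,300),interpolation=2)]))
E
```

```text
9.55 [0.67502483 0.20282571 0.1989979 ] [-1.76425574e+02  5.63994426e-02  1.76810092e+02] 26.7785382270813 0.015521500323514513 [18.0784083  28.99986989 36.1373029  98.38293662 -3.35114688 21.30651174]
```

View pics/pair4.png

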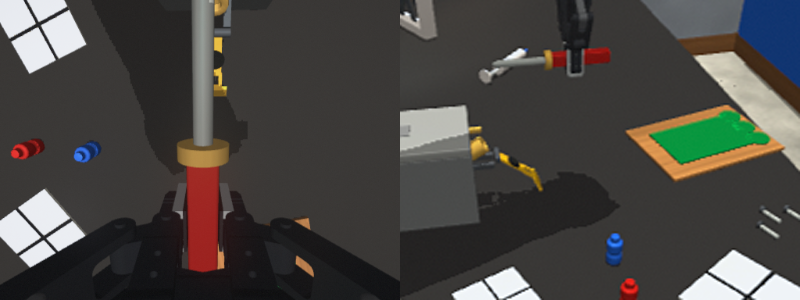

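```bash
cat > g.py <<'E'
from h import *
def comp(im,lo,hi,box):
    m=cv2.inRange(cv2.cvtColor(im,cv2.COLOR_BGR2HSV),lo,hi); k=np.zeros_like(m); x0,y0,x1,y1=box; k[y0:y1,x0:x1]=m[y0:y1,x0:x1]
    n,l,st,ce=cv2.connectedComponentsWithStats(k); i=1+st[1:,4].argmax(); return np.argwhere(l==i)[:,::-1].astype(np.float32)
E
python3 - <<'E'
from g import *
w=np.load('pics/w4.npz'); C=(w['K'],w['R'],w['t']); im=cv2.imread('pics/w4.png'); CS=cal('side'); CT=cal('top'); s=cv2.imread('pics/s4.png'); t=cv2.imread('pics/t4.png')
z=.219
col=comp(im,(10,80,60),(30,255,255),(200,150,320,230)); cc=col.mean(0); print('collar',cc,plane(C,cc,z+.008).round(4))
g=cv2.cvtColor(im,cv2.COLOR_BGR2GRAY)
for r in(5,60,120,170):
    row=np.convolve(g[r,235:290].astype(float),[.2]*5,'same'); d=np.gradient(row); a,b=235+3+d[3:-3].argmax(),235+3+d[3:-3].argmin(); print(r,a,b,plane(C,((a+b)/2,r),z+.002).round(4))
red=comp(s,(0,140,60),(8,255,255),(230,60,330,130)); y=comp(s,(10,100,60),(30,255,255),(230,60,270,110)); print('side red',red.min(0),red.max(0),'collar',y.mean(0))
for n,im2,CC in(('top',t,CT),):
    rt=comp(im2,(0,140,60),(8,255,255),(100,80,270,220)); yt=comp(im2,(12,100,60),(30,255,255),(140,120,200,200)); print('top red',rt.min(0),rt.max(0),rt.mean(0),yt.mean(0))
print('collar side plane z', [plane(CS,y.mean(0),q).round(4) for q in(.219,)], 'pred collar side',proj(CS,plane(C,cc,z+.008)))
# vertical plane through gauge: intersect side rays
u=np.array([.9984,-.056,0]);v=np.array([.056,.9984,0]); p0=plane(C,cc,z+.008)
def vp(p):
    o,d=ray(CS,p); k=((p0-o)@v)/(d@v); return o+k*d
vx,vy,x,yy=cv2.fitLine(red,2,0,.01,.01)[:,0]; q=(red-[x,yy])@[vx,vy]
print('side collar in plane',vp(y.mean(0)).round(4),'red ends',vp((x+vx*q.min(),yy+vy*q.min())).round(4),vp((x+vx*q.max(),yy+vy*q.max())).round(4))
E
```

```text
collar [259.29672 196.56262] [0.6397 0.2066 0.227 ]
5 275 280 [0.5757 0.2159 0.221 ]
60 275 283 [0.5926 0.2157 0.221 ]
120 247 270 [0.6124 0.2075 0.221 ]
170 248 271 [0.6309 0.2068 0.221 ]
side red [271.  88.] [285.  98.] collar [248.61017  95.45763]
top red [155. 136.] [164. 148.] [159.56436 142.47525] [177.75    183.99107]
collar side plane z [array([0.641 , 0.2057, 0.219 ])] pred collar side [247.868302    91.95571381]
side collar in plane [0.6412 0.2065 0.2186] red ends [0.691  0.2037 0.2181] [0.7248 0.2018 0.2194]
```

Scaled: -12.2 cm is -0.1627, -12 cm is -0.16.

Request:
servo_tool --pt "0 0 -0.04 0" --pt "0 0 -0.0867 0" --pt "0 0 -0.1333 0" --pt "0 0 -0.16 0" --pt "0 0 -0.1627 0" --pt "0 0 -0.1627 0" --pt "-0.0093 0.0005 -0.1627 0" --pt "-0.0187 0.0011 -0.1627 0" --pt "-0.0187 0.0011 -0.1627 0"

```text
time: 10.45
ee_pos: [0.6609, 0.2047, 0.08]
tcp_rot: [-176.5, 0.2, 176.8]
wrist_force: [-0.8, -0.6, -1.6]
opening: 0.0156
grasp_force: 26.8
```

Run:
```python
from g import *
o=get_obs(); print(o['time'],o['ee_pos'],o['tcp_rot'],o['wrist_force'])
C=cal('wrist'); w=camera('wrist'); save('w5',w); s=camera('side'); save('s5',s); t=camera('top')
save('pair5',np.hstack([cv2.resize(w[0:150,180:380],(400,300),interpolation=2),cv2.resize(s[100:190,190:310],(400,300),interpolation=2)]))
```

```text
10.45 [0.66085139 0.2047382  0.08000805] [-176.52133182    0.24242704  176.84178877] [-0.84181401 -0.6236302  -1.60881507]
```

View pics/pair5.png

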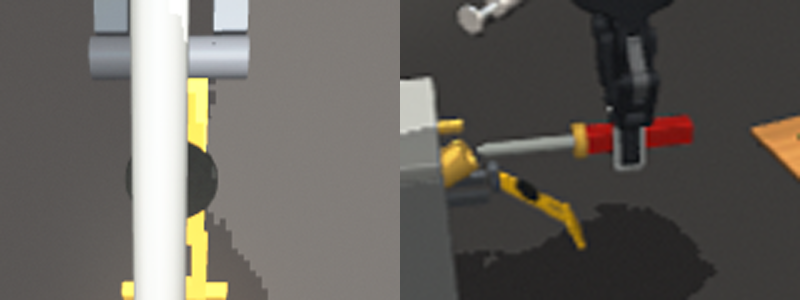

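Run:
```python
from g import *
C=cal('wrist')
h=plane(C,(180+(89+249)/4,29),.078); r=plane(C,(180+159/2,29),.101); r2=plane(C,(180+159.5/2,145),.101); tb=plane(C,(180+174.5/2,146),.03)
print('hinge',h.round(4),'rod',r.round(4),r2.round(4),'tab',tb.round(4), 'rod at hinge x',(r[1]+(h[0]-r[0])*(r2[1]-r[1])/(r2[0]-r[0])).round(4))
w=cv2.imread('pics/w5.png'); print(w.shape); 
print('mouth proj',proj(C,[.544,.212,.097]).round(1),get_obs()['ee_pos'])
```

```text
hinge [0.5646 0.2121 0.078 ] rod [0.569  0.2113 0.101 ] [0.6079 0.2092 0.101 ] tab [0.6179 0.2088 0.03  ] rod at hinge x 0.2115
(384, 512, 3)
mouth proj [258.2 -52.5] [0.66150897 0.20465313 0.07881047]
```

Scaled: -1.2 cm is -0.016, 0.07 cm is 0.0009.

Request:
servo_tool --pt "0 0.0007 -0.0013 0" --pt "-0.0053 0.0009 -0.0013 0" --pt "-0.0107 0.0013 -0.0013 0" --pt "-0.016 0.0016 -0.0013 0" --pt "-0.016 0.0016 -0.0013 0" --pt "-0.016 0.0016 -0.0013 0"

```text
time: 11.1
ee_pos: [0.6489, 0.2057, 0.0765]
tcp_rot: [-176.5, 0.1, 176.8]
wrist_force: [-0.3, -0.1, -1.8]
opening: 0.0157
grasp_force: 26.8
```

Scaled: 3.22 cm is 0.0429, 2.5 cm is 0.0333, -0.024 rad is -0.012.

Request:
servo_tool --pt "-0.002 0.0001 0 0" --pt "-0.0027 0.0001 0.0053 0" --pt "-0.0029 0.0001 0.0109 -0.003" --pt "-0.0043 0.0003 0.0167 -0.0045" --pt "-0.0056 0.0003 0.0225 -0.006" --pt "-0.008 0.0004 0.028 -0.0075" --pt "-0.0107 0.0005 0.0333 -0.009" --pt "-0.014 0.0008 0.0381 -0.0105" --pt "-0.0176 0.0009 0.0429 -0.012" --pt "-0.0176 0.0009 0.0429 -0.012" --pt "-0.0176 0.0009 0.0429 -0.012"

```text
time: 12.02
ee_pos: [0.6355, 0.2065, 0.1089]
tcp_rot: [-176.5, 0.1, 175.5]
wrist_force: [0.4, -0.0, -1.0]
opening: 0.0156
grasp_force: 24.6
```

Run:
```python
from g import *
o=get_obs(); print(o['time'],o['ee_pos'],o['tcp_rot'],o['wrist_force'])
s=camera('side'); save('s6',s); CS=cal('side'); s=s[:,:,::-1].copy()
red=comp(s,(0,140,60),(8,255,255),(190,60,330,190)); y=comp(s,(10,100,60),(30,255,255),(225,60,280,190))
u=np.array([.9984,-.056,0]);v=np.array([.056,.9984,0]); p0=np.array([.546,.2125,.097])
def vp(p):
    o,d=ray(CS,p); k=((p0-o)@v)/(d@v); return o+k*d
c=vp(y.mean(0)); print('collar',c.round(4),len(y),y.mean(0)); 
r=red[red[:,0]>red[:,0].max()-4].mean(0); e=vp(r); print('rear',e.round(4),'angle',np.degrees(np.arctan2(e[2]-c[2],(e-c)@u)))
```

```text
12.0167 [0.63547741 0.20647876 0.10889065] [-1.76469076e+02  6.90711424e-02  1.75469127e+02] [ 0.44060495 -0.03764744 -1.04874406]
collar [0.6088 0.209  0.0337] 111 [237.14415 164.1892 ]
rear [0.6801 0.205  0.1406] angle 56.24752180082217
```

```bash
cat >> g.py <<'E'
u=np.array([.9984,-.056,0]);v=np.array([.056,.9984,0]); p0=np.array([.546,.2125,.097])
def tilt():
    CS=cal('side'); o=get_obs(); s=camera('side')[:,:,::-1].copy()
    def vp(p):
        q,d=ray(CS,p); k=((p0-q)@v)/(d@v); return q+k*d
    red=comp(s,(0,140,60),(8,255,255),(190,30,330,190)); cols=np.unique(red[:,0])
    m=cv2.inRange(cv2.cvtColor(s,cv2.COLOR_BGR2HSV),(10,100,60),(30,255,255)); n,l,st,ce=cv2.connectedComponentsWithStats(m)
    for i in range(1,n):
        if st[i,4]>12 and 195<ce[i][0]<320 and ce[i][1]<200: print('  yel',st[i],ce[i].round(1),vp(ce[i]).round(4))
    r=red[red[:,0]>cols.max()-3].mean(0); print('rear',vp(r).round(4),'grip axis',o['ee_pos'].round(4)+[0,.0018,.0195],'t',o['time'],'F',o['wrist_force'].round(1),o['grasp_force'])
    return s
E
python3 -c "
from g import *
tilt()"
```

```text
yel [230 131   8  11  46] [233.5 136. ] [0.603  0.2093 0.1177]
  yel [201 136   8   4  29] [204.6 137.4] [0.5343 0.2132 0.1215]
  yel [202 142  11  14 100] [206.2 148.4] [0.5351 0.2131 0.0905]
  yel [219 152  27  23 143] [233.8 162.1] [0.6006 0.2094 0.0414]
rear [0.6815 0.2049 0.1403] grip axis [0.6354 0.2082 0.1281] t 12.0667 F [-0.7  0.1 -0.8] 24.6639883518219
```

Scaled: -3.07 cm is -0.0409, -1.51 cm is -0.0201, -0.012 rad is -0.006.

Request:
servo_tool --pt "-0.0047 0.0003 0.0044 -0.0015" --pt "-0.0093 0.0005 0.0089 -0.003" --pt "-0.0147 0.0008 0.0127 -0.0045" --pt "-0.0201 0.0011 0.016 -0.006" --pt "-0.0201 0.0011 0.016 -0.006" --pt "-0.0267 0.0015 0.0123 -0.006" --pt "-0.0333 0.0019 0.0084 -0.006" --pt "-0.0409 0.0023 0.004 -0.006" --pt "-0.0409 0.0023 0.004 -0.006"

```text
time: 12.87
ee_pos: [0.6036, 0.208, 0.1106]
tcp_rot: [-176.4, -0.0, 174.8]
wrist_force: [-0.3, -0.2, -1.4]
opening: 0.0158
grasp_force: 24.9
```

```bash
python3 -c "
from g import *
tilt()"
```

```text
yel [218 134   9  11  48] [221.6 139. ] [0.574  0.2109 0.1126]
  yel [201 136   8   4  29] [204.6 137.4] [0.5343 0.2132 0.1215]
  yel [202 142  11  14  97] [206.3 148.6] [0.5353 0.2131 0.09  ]
  yel [219 151  27  24 145] [233.7 162. ] [0.6004 0.2094 0.0416]
rear [0.6496 0.2067 0.1464] grip axis [0.6036 0.2098 0.1301] t 12.8667 F [-0.3 -0.2 -1.4] 24.869777262210846
```

Scaled: -2.65 cm is -0.0353, -2.3 cm is -0.0307.

Request:
servo_tool --pt "-0.008 0.0004 -0.0047 0" --pt "-0.016 0.0009 -0.0092 0" --pt "-0.024 0.0013 -0.0139 0" --pt "-0.0307 0.0017 -0.0177 0" --pt "-0.0333 0.0019 -0.0192 0" --pt "-0.0353 0.002 -0.0204 0" --pt "-0.0353 0.002 -0.0204 0" --pt "-0.0353 0.002 -0.0204 0"

```text
time: 13.58
ee_pos: [0.5789, 0.2096, 0.0965]
tcp_rot: [-176.5, 0.1, 174.8]
wrist_force: [-0.0, -0.4, -1.9]
opening: 0.0157
grasp_force: 24.9
```

```bash
python3 -c "
from g import *
tilt()"
```

```text
yel [201 136   8   4  29] [204.6 137.4] [0.5343 0.2132 0.1215]
  yel [202 140  15  16 140] [208.  147.5] [0.5396 0.2129 0.0927]
  yel [219 151  27  24 143] [233.8 162. ] [0.6004 0.2094 0.0415]
rear [0.6253 0.2081 0.1324] grip axis [0.5789 0.2114 0.116 ] t 13.5833 F [-0.  -0.4 -1.9] 24.90268439054489
```

Scaled: -0.3 cm is -0.004, -0.2 cm is -0.0027.

Request:
servo_tool --pt "-0.0013 0.0001 -0.0008 0" --pt "-0.0027 0.0001 -0.0016 0" --pt "-0.004 0.0003 -0.0023 0" --pt "-0.004 0.0003 -0.0023 0" --pt "-0.004 0.0003 -0.0023 0"

```text
time: 14.05
ee_pos: [0.577, 0.2096, 0.0954]
tcp_rot: [-176.5, 0.3, 174.7]
wrist_force: [4.9, -0.7, 0.9]
opening: 0.0155
grasp_force: 25.1
```

Scaled: -0.2 cm is -0.0027, -0.15 cm is -0.002.

Request:
servo_tool --pt "-0.002 0.0001 -0.0012 0" --pt "-0.0027 0.0001 -0.0016 0" --pt "-0.0027 0.0001 -0.0016 0" --pt "-0.0027 0.0001 -0.0016 0" --pt "-0.0027 0.0001 -0.0016 0"

```text
time: 14.47
ee_pos: [0.5768, 0.2097, 0.0955]
tcp_rot: [-176.5, 0.5, 174.7]
wrist_force: [12.6, -1.7, 4.4]
opening: 0.0154
grasp_force: 25.6
```

```bash
python3 -c "
from g import *
s=tilt()
C=cal('wrist'); w=camera('wrist')
save('pair7',np.hstack([cv2.resize(s[100:190,180:300,::-1],(400,300),interpolation=2),cv2.resize(w,(400,300))]))"
```

```text
yel [201 136   8   4  29] [204.6 137.4] [0.5343 0.2132 0.1215]
  yel [202 140  14  16 132] [207.6 147.7] [0.5387 0.2129 0.0921]
  yel [219 151  27  24 143] [233.7 161.9] [0.6002 0.2095 0.0419]
rear [0.623  0.2082 0.1321] grip axis [0.5768 0.2115 0.115 ] t 14.4667 F [12.6 -1.7  4.4] 25.6290864944458
```

View pics/pair7.png

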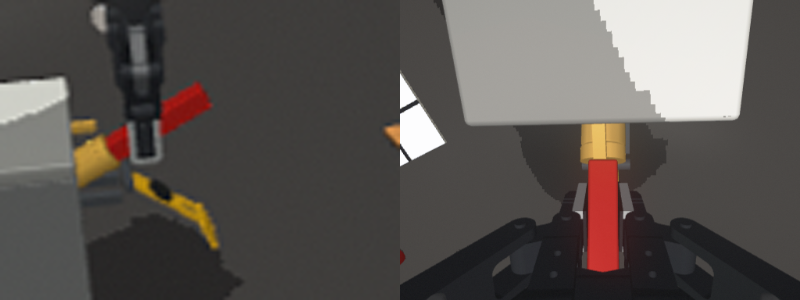

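The gauge is fully in: the side crop shows the collar seated on the mouth at (105,150), and the contact force is 13 N. Next I draw it out along the tube axis.

Scaled: 8.9 cm is 0.1187, 7.8 cm is 0.104.

Request:
servo_tool --pt "0.0053 -0.0003 0.0033 0" --pt "0.0133 -0.0008 0.008 0" --pt "0.0253 -0.0015 0.0147 0" --pt "0.0373 -0.0021 0.0217 0" --pt "0.0507 -0.0028 0.0293 0" --pt "0.064 -0.0036 0.0373 0" --pt "0.0773 -0.0043 0.0453 0" --pt "0.0907 -0.0051 0.0533 0" --pt "0.104 -0.0059 0.0613 0" --pt "0.1187 -0.0067 0.07 0" --pt "0.1187 -0.0067 0.07 0" --pt "0.1187 -0.0067 0.07 0"

```text
time: 15.57
ee_pos: [0.663, 0.2047, 0.1454]
tcp_rot: [-176.4, 0.1, 174.7]
wrist_force: [-0.0, 0.9, -1.4]
opening: 0.0156
grasp_force: 24.9
```

```bash
python3 -c "
from g import *
tilt()"
```

```text
yel [242 118   9  12  51] [245.8 123.6] [0.6336 0.2076 0.1483]
  yel [201 136   8   4  28] [204.8 137.4] [0.5346 0.2131 0.1215]
  yel [202 142  12  14 116] [206.6 148.2] [0.5361 0.2131 0.091 ]
  yel [219 151  27  24 144] [233.7 162. ] [0.6004 0.2094 0.0417]
rear [0.7089 0.2034 0.1823] grip axis [0.663  0.2065 0.1649] t 15.5667 F [-0.   0.9 -1.4] 24.94430959224701
```

Scaled: -8.6 cm is -0.1147, -8 cm is -0.1067.

Request:
servo_tool --pt "0 -0.0067 0.0267 0" --pt "0 -0.02 0.052 0" --pt "-0.02 -0.04 0.052 0" --pt "-0.0533 -0.04 0.052 0" --pt "-0.0867 -0.04 0.052 0" --pt "-0.1067 -0.04 0.052 0" --pt "-0.1147 -0.04 0.052 0" --pt "-0.1147 -0.04 0.052 0" --pt "-0.1147 -0.04 0.052 0"

```text
time: 16.37
ee_pos: [0.5768, 0.175, 0.185]
tcp_rot: [-176.5, 0.1, 174.8]
wrist_force: [0.9, 0.3, -1.0]
opening: 0.0156
grasp_force: 24.9
```

Scaled: -5.07 cm is -0.0676, -4.6 cm is -0.0613.

Request:
servo_tool --pt "0 0 -0.012 0" --pt "0.0013 0 -0.0213 0" --pt "0.0059 0 -0.032 0" --pt "0.0083 0 -0.038 0" --pt "0.0107 0 -0.0435 0" --pt "0.0127 0 -0.0493 0" --pt "0.0144 0 -0.0553 0" --pt "0.0159 0 -0.0613 0" --pt "0.0172 0 -0.0676 0" --pt "0.0172 0 -0.0676 0"

```text
time: 17.2
ee_pos: [0.5896, 0.1748, 0.133]
tcp_rot: [-176.4, 0.0, 174.8]
wrist_force: [1.9, -0.2, 1.8]
opening: 0.0159
grasp_force: 24.5
```

```bash
python3 -c "
import g
from g import *
g.p0=np.array([.55,.178,.13])
tilt()"
```

```text
yel [213 129   7  12  50] [215.7 134.8] [0.5574 0.1776 0.1464]
  yel [202 142  12  14 113] [206.6 148.1] [0.5339 0.1789 0.1133]
  yel [219 151  27  24 143] [233.7 161.9] [0.5949 0.1755 0.0664]
rear [0.6394 0.173  0.156 ] grip axis [0.5896 0.1766 0.1525] t 17.2 F [ 1.9 -0.2  1.8] 24.45824235677719
```

Scaled: -1.8 cm is -0.024, 0.16 cm is 0.0021.

Request:
servo_tool --pt "0.0008 0 -0.006 0" --pt "0.0016 0 -0.012 0" --pt "0.002 0 -0.018 0" --pt "0.0021 0 -0.024 0" --pt "0.0021 0 -0.024 0" --pt "0.0021 0 -0.024 0"

```text
time: 17.75
ee_pos: [0.591, 0.1748, 0.1157]
tcp_rot: [-176.4, 0.0, 174.8]
wrist_force: [0.7, 0.7, -1.8]
opening: 0.0154
grasp_force: 24.4
```

```bash
python3 -c "
import g
from g import *
g.p0=np.array([.55,.178,.13])
tilt()"
```

```text
yel [214 133   6  12  50] [216.4 138.6] [0.5583 0.1775 0.1362]
  yel [201 136   8   2  15] [204.7 136.5] [0.5325 0.179  0.1446]
  yel [202 142  12  14 114] [206.6 148.1] [0.5338 0.1789 0.1133]
  yel [219 151  27  24 143] [233.7 161.9] [0.5949 0.1755 0.0664]
rear [0.6404 0.1729 0.1335] grip axis [0.591  0.1766 0.1352] t 17.75 F [ 0.7  0.7 -1.8] 24.35371845960617
```

Scaled: -19.6 cm is -0.2613, 4.4 cm is 0.0587.

Request:
servo_tool --pt "0 0 0.0133 0" --pt "0 0 0.04 0" --pt "0.0067 -0.0267 0.0467 0" --pt "0.02 -0.0667 0.0467 0" --pt "0.0333 -0.1067 0.0467 0" --pt "0.0427 -0.1467 0.0467 0" --pt "0.0507 -0.1867 0.04 0" --pt "0.056 -0.2267 0.02 0" --pt "0.0587 -0.2507 0 0" --pt "0.0587 -0.2587 -0.0133 0" --pt "0.0587 -0.2613 -0.02 0" --pt "0.0587 -0.2613 -0.02 0" --pt "0.0587 -0.2613 -0.02 0" --pt "0.0587 -0.2613 -0.02 0"

```text
time: 18.97
ee_pos: [0.6357, -0.02, 0.1024]
tcp_rot: [-176.5, 0.2, 174.8]
wrist_force: [-0.4, 0.5, -0.7]
opening: 0.0155
grasp_force: 24.6
```

Run:
```python
import g
from g import *
g.p0=np.array([.6,-.019,.12])
s=tilt(); 
o=get_obs(); print(o['qd'].round(2))
C=cal('wrist'); w=camera('wrist'); t=camera('top'); CT=cal('top')
y=comp(w[:,:,::-1].copy(),(10,80,60),(30,255,255),(200,150,320,230)); c=plane(C,y.mean(0),.128); print('collar wrist',c.round(4))
gr=cv2.cvtColor(w,cv2.COLOR_RGB2GRAY); r=[]
for q in(70,120,170):
    d=np.gradient(np.convolve(gr[q,230:300].astype(float),[.2]*5,'same')); a,b=233+d[3:-3].argmax(),233+d[3:-3].argmin(); r.append(plane(C,((a+b)/2,q),.122)); print(q,a,b,r[-1].round(4))
print('tip est',(c+ .074*np.array([-.996,.0906,0])).round(4))
hs=cv2.inRange(cv2.cvtColor(s,cv2.COLOR_BGR2HSV),(15,110,90),(35,255,255));
```

```text
yel [201 136   8   4  28] [204.8 137.4] [ 0.5197 -0.0145  0.2599]
  yel [202 142  12  14 110] [206.8 148.2] [ 0.5212 -0.0146  0.2387]
  yel [219 151  27  24 150] [233.5 161.8] [ 0.5649 -0.017   0.2052]
  yel [252 188   7  14  74] [255.3 194.4] [ 0.6033 -0.0192  0.1238]
rear [ 0.6843 -0.0237  0.1287] grip axis [ 0.6357 -0.0182  0.1219] t 18.9667 F [-0.4  0.5 -0.7] 24.570229947566986
[-0.13 -0.04 -0.13 -0.17 -0.07 -0.04]
collar wrist [ 0.6034 -0.0155  0.128 ]
70 285 279 [ 0.5569 -0.0035  0.122 ]
120 234 244 [ 0.5728 -0.0206  0.122 ]
170 248 270 [ 0.5922 -0.0149  0.122 ]
tip est [ 0.5297 -0.0088  0.128 ]
```

```bash
python3 -c "
from workcell import *
print(job_done())"
```

```text
the job is handed in; nothing more can be done
None
```

I handed the job in at about 19 s: the hasp is down, the gauge went in to its collar and came out again, and it is held roughly level with its tip about 3 mm from the card's centre and about 120 mm up (my camera estimates); no verdict came back.

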